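# Slide the baking sheet out over the board's end

## Task

Push the small flat baking sheet along the wooden board until it sticks out 40 mm (give or take 10) past the end of the board that is beside the white mixing bowl, so that the baker can get a hand under it. Leave it square to that end, otherwise lying flat on the board and not over its long sides; only slide it, never lift or tip it, and leave the bowl, the jar, the shaker and the ramekin where they stand.

Things in the scene. Friction and masses are not known exactly. Their poses are not given: they have to be found in the camera images.
- board: Thick butcher's board of pale wood, fixed on the steel table: 360 mm along its x, 400 mm along its y, 45 mm thick. Origin at the centre of its underside (on the table), z up; its top is 45 mm above. Its two ends are the 360 mm wide edges at y = +200 mm and y = -200 mm of its own frame. It stands turned by up to 0.2 rad.
- board_left_end (a point): Middle of the top edge of the board's left (+y) end; axes as the board.
- board_right_end (a point): Middle of the top edge of the board's right (-y) end; axes as the board.
- sheet: Small rigid baking sheet, loose, lying flat on the board near its middle: 120 mm along its x, 180 mm along its y, 8 mm thick at its bright 6 mm wide rim, 6 mm at its dark middle; 0.25 to 0.5 kg. Origin at the centre of its underside, z up. Its y axis starts within 0.35 rad of the board's y axis. It slides with ordinary friction and stops when it is no longer pushed.
- sheet_left_end (a point): Middle of the sheet's left (+y) short edge, half-way up the rim (4 mm above the underside); axes as the sheet.
- sheet_right_end (a point): Middle of the sheet's right (-y) short edge, half-way up the rim (4 mm above the underside); axes as the sheet.
- bowl_rim (a point): Centre of the mouth of the round white mixing bowl, 140 mm across and 65 mm high, loose on the table about 150 mm (to its centre) beyond one end of the board; it tells which end is meant. To be left alone.
- jar: Glass storage jar with a steel cap, 90 mm across, 130 mm high, loose on the table beyond the other end of the board. Origin at the centre of its underside. To be left alone.
- shaker: Steel shaker, 38 mm across, 80 mm high, standing loose on the board near its far (+x) long side. Origin at the centre of its underside. To be left alone.
- ramekin: White ramekin, 60 mm across, 35 mm high, standing loose on the board near its far (+x) long side. Origin at the centre of its underside. To be left alone.
Mind the look-alikes: they are no part of the job. Of the things that look like the sheet, the smaller one is meant.

How it is judged:
At the end, for the whole second after the job is handed in: On the bowl's side the middle of the sheet's short edge is 30 to 50 mm past the board's end; sheet square within 0.14 rad, flat (3 mm, 0.04 rad), at rest, its centre within 130 mm of the board's middle across; bowl, jar, shaker, ramekin within 20 mm of their starts (((y of bowl_rim in the frame of board above 0 m and y of sheet_left_end in the frame of board between 0.23 and 0.25 m) or (y of bowl_rim in the frame of board below 0 m and y of sheet_right_end in the frame of board between -0.25 and -0.23 m)) and angle between the y axis of sheet and the y axis of board, either way round below 0.14 rad and x of sheet in the frame of board between -0.13 and 0.13 m and z of sheet in the frame of board between 0.042 and 0.048 m and angle between sheet's own z axis and vertical below 0.04 rad and linear speed of sheet below 0.01 m/s and distance of each of bowl_rim, jar, shaker, ramekin from where it was at the start of the episode below 0.02 m); the robot touches nothing.
It fails at once if the sheet is lifted off the board, or falls from it (z of sheet in the frame of board above 0.055 m or z of sheet in the frame of board below 0.035 m).
It fails at once if the sheet is tipped (angle between sheet's own z axis and vertical above 0.12 rad).
It fails at once if the bowl, jar, shaker or ramekin is moved more than 20 mm (distance of any of bowl_rim, jar, shaker, ramekin from where it was at the start of the episode above 0.02 m).
It also fails if it takes over 51 s, if anything falls off the work surface, if the arm or the gripper's body presses on something with over 40 N, if the wrist force passes 120 N, or if a joint passes its speed limit or range.

## Robot

A 6-joint arm with a two-finger parallel gripper is mounted at the origin on the work surface. World frame = base frame: x ahead of the robot, y to its left, z up, the work surface at z = 0. Lengths are in m, angles in rad, forces in N, time in s.
With the tool pointing down it reaches from about 0.3 to 0.75 m from the base axis. Payload 8.5 kg.
Tool frame: the origin (TCP) lies midway between the tips of the shut fingers; the grasp point (between the pads) lies manip.grip_point_offset behind it (manip.grip_point_offset is the distance from the TCP to the grasp point, in m); z points along the fingers, y is the line along which they close (so a half turn about z gives the same grasp; the last joint's range is limited). The gripper opens to 85 mm and grips with 20 to 120 N. Pads are 22 mm wide; open, the fingers measure 114 mm over their backs; the gripper's body (76 mm by 85 mm) begins 54 mm behind the grasp point. The pads swing forward as they close: fully open they stand 13 mm farther back than shut.
Start: joints at [1.028, 0.381, 1.297, -0, 1.464, -0.215], TCP at [0.177, 0.521, 0.231] pointing down, gripper open.
Joint ranges: [-3.11, 3.11], [-0.89, 2.33], [0.22, 2.48], [-1.42, 4.56], [0.17, 2.85], [-2.88, 2.88]. Speed limits (rad/s): [2.39, 2.39, 3.14, 3.14, 3.14, 3.14].

## Interface

Orientations are given as a rotation vector (axis times angle).
In Python, from rig import manip, viewer gives the robot as it stands. The module is installed in compiled form; this text tells all that it offers. Calls block until the motion is done:
- manip.movep(position, orientation): joint-space move of the TCP to a pose.
- manip.move_straight(position, orientation=None, feed=0.15): straight line of the TCP; orientation=None keeps the orientation; feed is the mean speed in m/s.
- manip.movej(angles): joint-space move.
- manip.command_gripper(opening, strength=None): finger opening in m; strength is the grip in N (None keeps the last); returns when the fingers have stopped.
- manip.sleep(seconds).
- manip.inverse_kinematics(position, orientation): joint angles nearest the present ones, or None.
- manip.get_state(): the state.
- viewer.snapshot(name): name is "scene" or "top" or "wrist"; returns a dict with "color" (400x640x3 uint8, red, green, blue), "depth" (400x640 float32, m along the optical axis (not along the pixel's ray), 0 where there is no reading), "fx", "fy", "cx", "cy" (pixels), "position" and "attitude" of the camera in the world. Camera axes: x right, y up, looking along -z (the intrinsics and any distortion apply to the point x, -y, -z); pixel columns grow to the right and rows downward; lengths in m; the calibration is good to about 2 mm. A picture is of the moment at which its call begins.
A pose or a line that the arm cannot do raises manip.MotionError and nothing moves.
- manip.close_job(): hands the job in; it is judged then, once.
The state is a dict: "time": time; "joint_pos": joint angles; "joint_velocities": joint speeds; "joint_torque": joint torques, N m; "ee_pos": TCP position; "orientation": TCP orientation; "ft_force": force on the tool from outside, world axes, zero at the start; "wrist_torque": the same for the moment, N m; "gripper_width": finger opening in m; "finger_force": force on a finger pad.
Only numpy, scipy, OpenCV 4.12 (cv2) and the standard library are available. Lean on these libraries where they do the work, as an engineer would, in place of code of your own. Each camera call takes 0.05 s, during which the arm holds its last target. There are 200 camera calls.

## Working session

There is one attempt and no reset: what is moved stays moved. The work goes in short steps, each a Python script; the robot and the scene stay as the last script left them, time stands still between calls to the robot, and variables do not carry over. Pictures are saved under pics/ and viewed, at most 10 in all, crops included, and the job is handed in when it is done.

```bash
mkdir -p pics; cat > h.py <<'E'
import numpy as np, cv2
from rig import manip, viewer
def snap(n,f):
    s=viewer.snapshot(n); cv2.imwrite(f'pics/{f}.png',s['color'][:,:,::-1]); np.save(f'pics/{f}.npy',s,allow_pickle=True); return s
def load(f): return np.load(f'pics/{f}.npy',allow_pickle=True).item()
def rot(s):
    a=np.array(s['attitude'],float)
    return a if a.shape==(3,3) else (cv2.Rodrigues(a)[0] if a.size==3 else None)
def ray(s,uv,z):
    uv=np.atleast_2d(np.array(uv,float)); d=np.c_[(uv[:,0]-s['cx'])/s['fx'],-(uv[:,1]-s['cy'])/s['fy'],-np.ones(len(uv))]@rot(s).T
    p=np.array(s['position']); t=(z-p[2])/d[:,2]; return p+d*t[:,None]
E
python3 - <<'E'
from h import *
for n in('top','scene'):
    s=snap(n,n+'0'); print(n,s['fx'],s['cx'],s['cy'],s['position'],s['attitude'],[k for k in s])
print(manip.get_state()['time'],manip.get_state()['orientation'],manip.grip_point_offset)
E
```

```text
top 437.11423119718097 315.7558375999546 201.23184905592248 [0.38315648 0.05211074 1.43472162] [ 0.0663304  -0.09802772 -1.58518482] ['color', 'depth', 'fx', 'fy', 'cx', 'cy', 'position', 'attitude']
scene 372.86304099963775 313.9364816757285 198.16560129008892 [1.13703787 0.06501498 1.0446677 ] [0.43051339 0.4432379  1.54961835] ['color', 'depth', 'fx', 'fy', 'cx', 'cy', 'position', 'attitude']
0.1 [-5.12471581e-01 -3.09902107e+00  1.90592018e-03] 0.0187
```

View pics/top0.png

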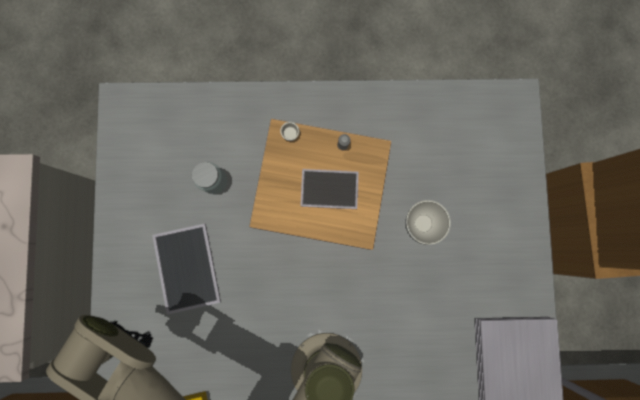

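View pics/scene0.png

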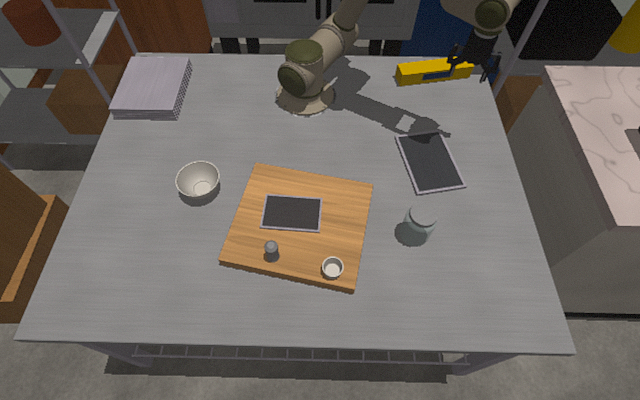

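The top view shows the board centred near (320,185), with the ramekin at (290,131) and the shaker at (344,142). The bowl is at (428,222), on the right (-y) side, and the jar is at (207,178). There are two sheet candidates: the dark sheet on the board at (330,189), about 55x37 px, and a larger one on the table at (186,267), about 75x50 px. The smaller one, on the board, fits the description. I'll confirm it in a crop and measure.

```bash
cat >> h.py <<'E'
def poly(mask):
    c=max(cv2.findContours(mask,cv2.RETR_EXTERNAL,cv2.CHAIN_APPROX_NONE)[0],key=cv2.contourArea); return c[:,0,:].astype(float)
def rect(s,c,z):   # min-area rectangle in world: centre, long axis angle, sizes
    p=ray(s,c,z)[:,:2]; (x,y),(w,h),a=cv2.minAreaRect((p*1000).astype(np.float32))
    return np.array([x,y])/1000,w,h,a
def masks(s):
    hsv=cv2.cvtColor(s['color'],cv2.COLOR_RGB2HSV); H,S,V=cv2.split(hsv)
    wood=((H>8)&(H<25)&(S>70)&(V>60)).astype(np.uint8); wood[:,540:]=0; wood[300:]=0;wood[:,:140]=0
    bc=poly(wood); hull=cv2.convexHull(bc.astype(np.int32))
    inside=np.zeros_like(wood); cv2.fillPoly(inside,[hull],1)
    sheet=inside&(S<60).astype(np.uint8)
    return wood,bc,sheet
E
python3 - <<'E'
from h import *
for n in('top','scene'):
    s=load(n+'0'); w,bc,sh=masks(s); sc=poly(sh)
    print(n,'board',rect(s,bc,.045),'sheet',rect(s,sc,.053))
    hsv=cv2.cvtColor(s['color'],cv2.COLOR_RGB2HSV)
    if n=='top':
        dark=(hsv[:,:,2]<75).astype(np.uint8)
        for lab in [(330,189)]:
            m=cv2.connectedComponents(dark)[1]; print('dark',rect(s,poly((m==m[lab[1],lab[0]]).astype(np.uint8)),.051), hsv[189,330],hsv[189,302],hsv[220,300])
        for nm,p,z in(('ramekin',(290,131),.08),('shaker',(344,142),.125),('bowl',(428,222),.065),('jar',(207,178),.13)): print(nm,ray(s,p,z)[0])
        o=s['color'][:,:,::-1].copy(); cv2.drawContours(o,[bc.astype(int)],-1,(255,0,0),1); cv2.drawContours(o,[sc.astype(int)],-1,(0,0,255),1)
        a=s['color'][100:300,140:440,::-1]; b=o[100:300,140:440]
        cv2.imwrite('pics/crop1.png',np.vstack([cv2.resize(x,None,fx=2,fy=1.5 if 0 else 1.5*1.3333/1.0*0.75,interpolation=2) for x in(a,b)]))
E
```

```text
top board (array([0.58724524, 0.00512158]), 399.1955261230469, 359.487548828125, 78.62004852294922) sheet (array([ 0.56784937, -0.0203321 ]), 179.98487854003906, 119.7963638305664, 86.392578125)
dark (array([ 0.56880133, -0.02091981]), 159.2274932861328, 99.53031921386719, 86.45423889160156) [15 23 67] [  8  19 148] [ 17 129 182]
ramekin [0.74973054 0.10134891 0.08      ]
shaker [ 0.70117083 -0.06501807  0.125     ]
bowl [ 0.45538144 -0.32934694  0.065     ]
jar [0.5947539  0.35018569 0.13      ]
scene board (array([0.59917181, 0.0056105 ]), 398.90753173828125, 372.12908935546875, 78.56521606445312) sheet (array([ 0.57340399, -0.01902438]), 179.82440185546875, 121.41927337646484, 86.2841567993164)
```

View pics/crop1.png

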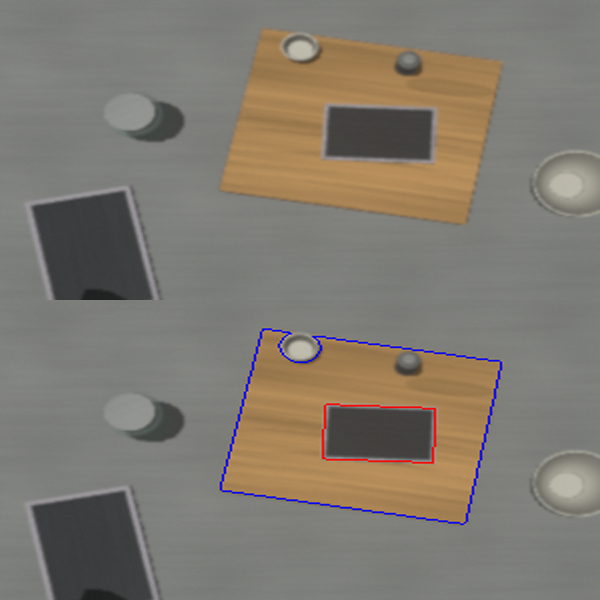

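The crop confirms the target: the sheet on the board fits at 180x120 mm, and the larger one on the table at left is the look-alike. The board's y axis is at 78.6°, the sheet's is at 86.4°, and the bowl is at board -y. I'll push the left (+y) short edge towards -y with the open gripper, so both fingertips touch the edge and turn the sheet square.

```bash
cat >> h.py <<'E'
from scipy.spatial.transform import Rotation as Ro
TH=np.radians(78.6); yb=np.array([np.cos(TH),np.sin(TH)]); xb=np.array([yb[1],-yb[0]]); BC=np.array([.5872,.0051])
def W(x,y,z): return np.r_[BC+x*xb+y*yb,z]
def B(p): d=np.array(p)[:2]-BC; return d@xb,d@yb
def ori(sg): 
    X=np.r_[yb,0]*sg; Y=np.r_[xb,0]*sg; return Ro.from_matrix(np.c_[X,Y,[0,0,-1]]).as_rotvec()
E
python3 - <<'E'
from h import *
best=min((1,-1),key=lambda g: abs((lambda q: 9 if q is None else q[5])(manip.inverse_kinematics(W(-.014,.105,.15),ori(g)))))
print(best,manip.inverse_kinematics(W(-.014,.105,.15),ori(best)))
o=ori(best); manip.command_gripper(.085); manip.movep(W(-.014,.105,.15),o)
f0=np.array(manip.get_state()['ft_force'])
manip.move_straight(W(-.014,.105,.046),o,feed=.08)
for z in np.arange(.044,.030,-.002):
    manip.move_straight(W(-.014,.105,z),o,feed=.02); s=manip.get_state(); f=np.array(s['ft_force'])-f0
    print(round(z,4),s['ee_pos'],f.round(1))
    if abs(f[2])>3: 
        manip.move_straight(W(-.014,.105,z+.003),o,feed=.02);break
s=manip.get_state();print(s['time'],s['ee_pos'],s['gripper_width']); snap('wrist','w1')
E
```

```text
1 [-1.12945002e-02  5.40716515e-01  1.26895283e+00 -8.88178420e-16
  1.33192331e+00  1.87673035e-01]
0.044 [0.59419498 0.11081186 0.04402099] [-0.9  0.  -0.4]
0.042 [0.59415935 0.11079929 0.04188068] [-0.5 -0.6 -0. ]
0.04 [0.5941587  0.11078085 0.03984628] [ 0.3 -0.8  0.3]
0.038 [0.59415511 0.11079052 0.03784749] [-0.9 -1.2 -0.4]
0.036 [0.59415793 0.11076532 0.03586116] [-0.6 -0.8  0.1]
0.034 [0.59414464 0.11081134 0.03383359] [ 0.3 -0.4  0.1]
0.032 [0.59438093 0.11079458 0.03209741] [ 0.3 -1.2  1. ]
5.6333 [0.59438093 0.11079458 0.03209741] 0.08499712292107528
```

View pics/w1.png

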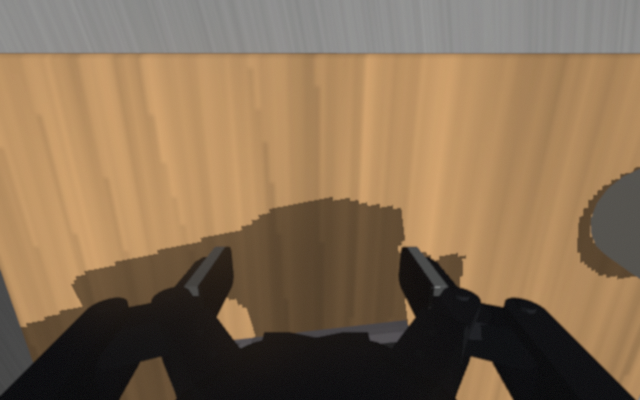

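The wrist view shows both fingertips, at about (210,270) and (420,270), down on bare wood behind the sheet's edge at about (320,328). The ramekin, at (615,230), is well clear. The tips touch the board at TCP z of about 0.032, so I'll raise 3 mm, push most of the way and then look.

```bash
cat >> h.py <<'E'
def look(f):
    s=snap('top',f); V=cv2.cvtColor(s['color'],cv2.COLOR_RGB2HSV)[:,:,2]
    return s,V
E
python3 - <<'E'
from h import *
o=ori(1); f0=np.array(manip.get_state()['ft_force'])
manip.move_straight(W(-.014,.105,.035),o,feed=.02)
for y in (.085,.07,.05,.03,.01,-.01,-.025):
    manip.move_straight(W(-.014,y,.035),o,feed=.04); f=np.array(manip.get_state()['ft_force'])-f0
    print(y,f.round(1))
s=manip.get_state();print(s['time'],B(s['ee_pos']),s['ee_pos'][2])
a=snap('top','top2')['color']; b=snap('scene','scene2')['color']
cv2.imwrite('pics/c2.png',np.vstack([cv2.resize(a[100:280,220:460],(720,540))[:,:,::-1][:300+0],cv2.resize(b[140:300,170:470],(720,384))[:300,:,::-1]]))
E
```

```text
0.085 [ 0.2  0.6 -0.1]
0.07 [-0.2  0.8 -0.7]
0.05 [-0.4  0.4 -1.3]
0.03 [-0.5  0.6 -1. ]
0.01 [-0.4  0.3  0. ]
-0.01 [-0.1  0.1 -0.4]
-0.025 [-0.7  0.3 -0.6]
10.2833 (np.float64(-0.013965262611487162), np.float64(-0.025327820871527903)) 0.03500029237248835
```

View pics/c2.png

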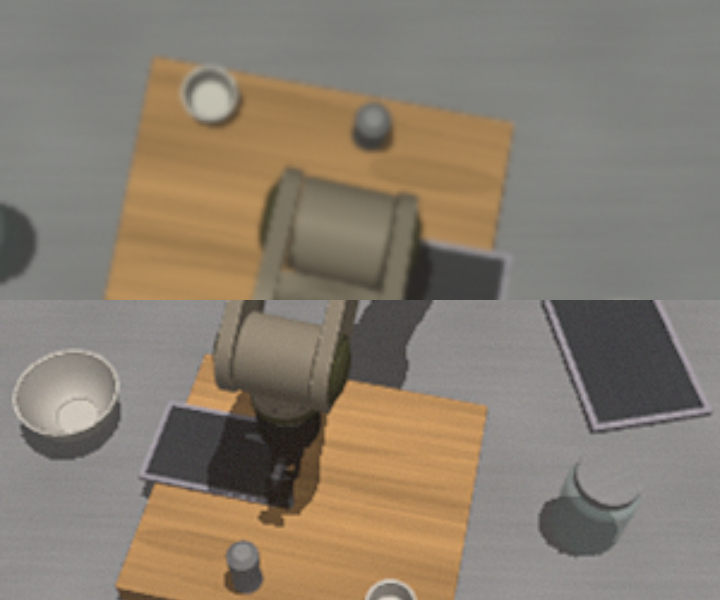

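The sheet has turned square and already sticks out a little at the bowl's end; the bottom panel shows its corners at about (170,405) and (143,478). The bowl, shaker and ramekin have not moved. I'll back off and raise the arm for a clear top view to measure the overhang.

```bash
cat >> h.py <<'E'
def clear():
    o=ori(1); p=manip.get_state()['ee_pos']; x,y=B(p)
    manip.move_straight(W(x,y+.02,p[2]),o,feed=.06); manip.move_straight(W(x,y+.02,.15),o,feed=.2)
    q=list(manip.get_state()['joint_pos']); q[0]+=.95; manip.movej(q)
def meas(f):
    s=snap('top',f); V=cv2.cvtColor(s['color'],cv2.COLOR_RGB2HSV)[:,:,2]
    m=cv2.connectedComponents((V<75).astype(np.uint8),connectivity=4)[1]
    u=W(-.014,-.115,.051); d=rot(s).T@(u-s['position']); px=int(s['cx']-s['fx']*d[0]/d[2]),int(s['cy']+s['fy']*d[1]/d[2])
    c,w,h,a=rect(s,poly((m==m[px[1],px[0]]).astype(np.uint8)),.051); a=a if w>h else a-90
    print('sheet B',B(c),w,h,'ang',a,'right end',B(c)[1]-.09,'wood board',rect(s,masks(s)[1],.045)[0],'t',manip.get_state()['time'],px); return s
E
python3 - <<'E'
from h import *
clear(); s=meas('top3')
b=snap('scene','scene3')['color']
cv2.imwrite('pics/c3.png',cv2.resize(s['color'][100:280,220:460,::-1],(720,540),interpolation=2))
E
```

```text
sheet B (np.float64(-0.025241526812525696), np.float64(-0.1299803297708846)) 158.8978271484375 99.34050750732422 ang 78.77902221679688 right end -0.2199803297708846 wood board [0.58729297 0.00566565] t 13.5333 (355, 193)
```

View pics/c3.png

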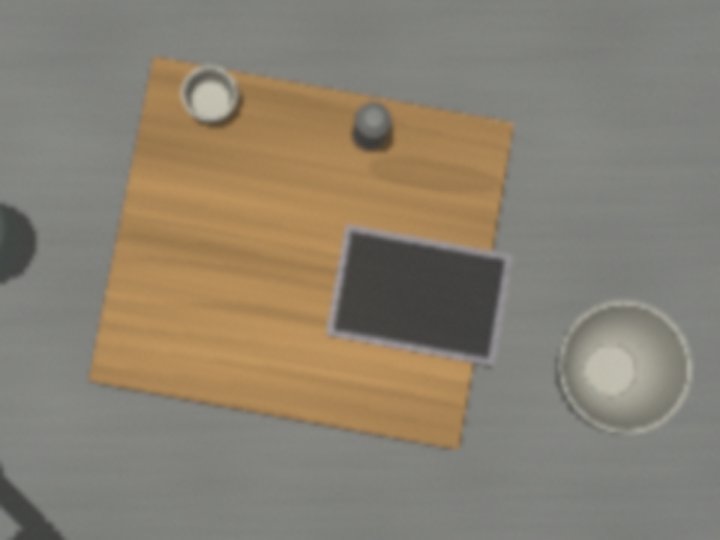

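The top view shows the sheet square to the board, with its right edge at about (501,309) and the board's end at about (482,309). That is about 20 mm of overhang, so I'll push 20 mm more (TCP to about -0.0453).

```bash
python3 - <<'E'
from h import *
o=ori(1)
manip.movep(W(-.025,.005,.15),o); manip.move_straight(W(-.025,.005,.055),o,feed=.12); manip.move_straight(W(-.025,.005,.035),o,feed=.04)
manip.move_straight(W(-.025,-.0453,.035),o,feed=.03); manip.sleep(.2); print(B(manip.get_state()['ee_pos']))
clear(); s=meas('top4')
cv2.imwrite('pics/c4.png',cv2.resize(s['color'][100:280,180:460,::-1],(770,495),interpolation=2))
E
```

```text
(np.float64(-0.024993115028859487), np.float64(-0.04528313965986799))
sheet B (np.float64(-0.02529110774368266), np.float64(-0.14891139270936374)) 158.97940063476562 99.63274383544922 ang 78.74231719970703 right end -0.23891139270936373 wood board [0.58732263 0.00543933] t 22.15 (355, 193)
```

View pics/c4.png

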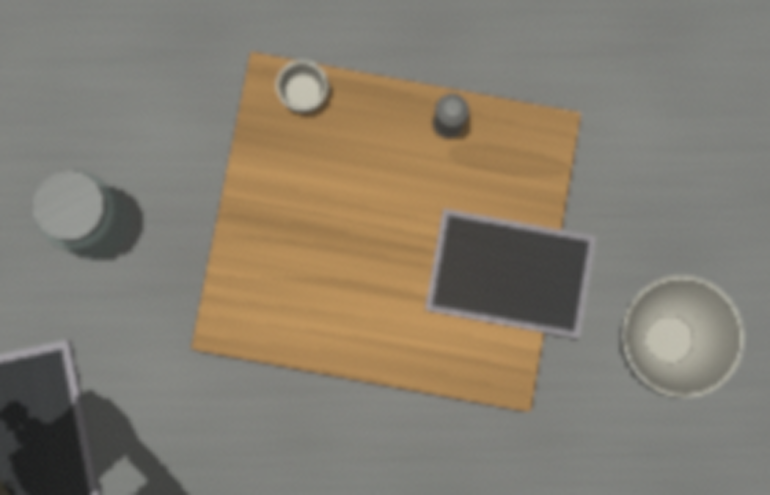

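The sheet's right edge, at about (586,288), is 39 mm past the board's end. It is square, nothing else has moved, and the arm is clear, so I'll hand in.

```bash
python3 -c "
from rig import manip
print(manip.close_job())"
```

```text
the job is handed in; nothing more can be done
None
```

I pushed the small baking sheet along the board until it stuck out about 39 mm on the bowl side, square to the end by the last picture; the bowl, jar, shaker and ramekin were not moved, and the job is handed in (no verdict was returned).

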